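# Fit the crank on the crumb mill and shut its door

### The arm

A 6-joint arm with a two-finger parallel gripper is mounted at the origin on a cart in front of the work surface, level with it; the furniture and walls round the work are solid. World frame = base frame: x ahead of the robot, y to its left, z up, the work surface at z = 0. Lengths are in m, angles in rad, forces in N, time in s.
With the tool pointing down it reaches from about 0.3 to 0.775 m from the base axis. Payload 14.6 kg.
Tool frame: the origin (TCP) lies at the very end of the fingers, on their centre line; the grasp point (between the pads) lies 19 mm behind it; z points along the fingers, y is the line along which they close (so a half turn about z gives the same grasp; the last joint's range is limited). The gripper opens to 94 mm and grips with 3 to 60 N. Pads are 16 mm wide; open, the fingers measure 119 mm over their backs; the gripper's body (75 mm by 177 mm) begins 78 mm behind the grasp point.
Start: joints at [1.043, 0.3, 1.521, -0, 1.321, -0.067], TCP at [0.245, 0.493, 0.205] pointing down, gripper open.
Joint ranges: [-3.03, 3.03], [-0.79, 2.21], [0.23, 2.52], [-1.04, 4.18], [0, 3.07], [-2.55, 2.55]. Speed limits (rad/s): [2.22, 2.22, 2.57, 3.14, 3.14, 3.14].

### API

Orientations are given as [roll, pitch, yaw] about the fixed x, y, z axes, in that order (R = Rz(yaw) Ry(pitch) Rx(roll)).
In Python, from station import ctrl gives the robot as it stands. The module is installed in compiled form; this text tells all that it offers.
- The arm moves only by the tool step_arm, never from a script. Its argument "deltas" is a list of rows, each an object with "dp": the shift along the tool's x, y, z scaled (see below), a list of three; "twist": the turn about the tool's z scaled (see below). In form: [{"dp": [tx, ty, tz], "twist": twist}, ...]. A call has 1 to 12 rows; each row shifts and turns the commanded pose from where the row before left it, along the tool's axes as they then stand; what a row does not reach is not made up. The controller multiplies each number of a shift by 0.04 m and each number of a turn by 4 degrees. A row lasts 1/10 s, in which the tool goes at most 50 mm and 8.59 degrees, less where a joint would pass 70% of its speed; a pose out of reach is approached as far as the arm can. A call with a number of a shift or a turn outside -1 to 1 is refused whole. A call with a gripper value outside its range is refused whole. "gripper" is the opening, from -1 (shut) to 1 (fully open), set as the call begins (left out, the last holds). The fingers move at their own pace and stop on an object; "squeeze" is the grip in N (left out, the last holds). Time passes only in rows, so rows that do not move let the fingers close. It gives the time, the measured TCP pose, the force, the opening and the grip force at its end, in the units of the state.
- ctrl.get_obs(): the state, without advancing time (a new reading comes with each control period).
- ctrl.camera(name): name is "side" or "top" or "wrist"; returns (picture, depth): 420x560x3 uint8, red, green, blue; 420x560 float32, m along the optical axis (not along the pixel's ray), 0 where there is no reading.
- ctrl.get_calibration(name): a dict with "fx", "fy", "cx", "cy" (pixels), "distortion" ([k1, k2, p1, p2, k3] as OpenCV has them; the pictures are not rectified), "world_to_cam" (4x4, takes a point from world to camera coordinates); the wrist camera has in their place "hand_eye" (4x4, takes a point from camera to tool coordinates, whose origin is the TCP and whose axes are the flange's). Camera axes: x right, y down, z forward; pixel columns grow to the right and rows downward; lengths in m; the calibration is good to about 2 mm. A picture is of the moment at which its call begins: read the wrist's pose just before it. get_calibration takes no time and is no camera call.
- ctrl.hand_in(): hands the job in; it is judged then, once.
Trained networks look in the newest picture that a camera, given by its name, has taken for a name from the list of things; names that differ only in an ending like _2 or _b are one class to them, and where a whole thing is asked for, a point or a joint stands for the part that bears it (a point fixed in the world has none). Each returns a list of dicts, best first, with "conf" (0 to 1); they miss things now and then, are a little off and sometimes report something else, mostly with a low value. They report only what shows in the picture. A call takes as long as a camera call. They do not tell look-alikes from the thing itself.
- ctrl.spot_in(camera, label): "rect" ([left, top, right, bottom] as shares, 0 to 1, of the picture: columns of its width, rows of its height, round what is visible of it).
- ctrl.cut_out(camera, label): "pixels" (420x560 bool, what is visible of it) and "rect" ([left, top, right, bottom] as shares, 0 to 1, of the picture: columns of its width, rows of its height, round what is visible of it).
The state is a dict: "time_s": time; "qpos": joint angles; "joint_vel": joint speeds; "tau": joint torques, N m; "ee_pos": TCP position; "eef_rot": TCP orientation; "force": force on the tool from outside, world axes, zero at the start; "moment": the same for the moment, N m; "grip_width": finger opening in m; "grip_force": force on a finger pad.
Only numpy, scipy, OpenCV 4.12 (cv2) and the standard library are available. Lean on these libraries where they do the work, as an engineer would, in place of code of your own. Each camera call takes 0.05 s, during which the arm holds its last target. There are 200 camera calls.

### The job

Get the red crumb mill ready for use: push its front door shut until the catch snaps in, and fit the loose crank onto the square drive shaft inside the collar on top, pushed fully home and sitting level. The shaft may stand at any turn and nobody has measured it, so feel for where the square drops on; do not shift or knock over the tin, the dip cups or the salt jar.

Things in the scene. Friction and masses are not known exactly. Their poses are not given: they have to be found in the camera images.
- mill: Red crumb mill, fixed, 150 deep (x), 160 wide (y), 140 high; door on its -x face; origin at centre of underside. On top, centred, a steel collar, inner diameter 64, outer 76, rim 168 above counter. In it an upright square shaft 18x18, top 2.5 below the rim, edges chamfered; it turns stiffly (0.22 N m) about z; its start angle is not reported.
- drive_seat (a point): Point on the shaft's axis, 144 above the counter and 21.5 below the shaft's top, where the underside of the crank's hub rests when fully home. Axes as the mill's (it does not turn with the shaft).
- mill_door (a joint): Opening of the mill's aluminium front door, rad: 0 shut, at most 1.5. Door 148 wide, 108 high, 12 thick, 14 to 122 above the counter, no handle; hinged upright at the mill's +y front edge, its free edge swings out to the mill's -x. A sprung ball catch pushes back from 0.08 rad (about 7 N at the edge), snaps past at about 0.03 rad and then holds it shut.
- mill_door_hinge (a point): Point on the door's hinge line, in the plane of its inner face, 114 above the counter. Its x axis turns with the door and is normal to it, pointing into the mill; y runs along the door from the free edge towards the hinge.
- door_edge (a point): Point on the door's outer face, 120 from the hinge line and 28 from the free edge, 114 above the counter (8 below the door's top edge): a good place to push. Axes as the hinge point's.
- crank: Crank, 0.45 kg, standing on its hub. Origin: mouth centre of the bore in the hub's underside. Steel hub 38x38, 60 high; grip across y at 31 to 60 high. Square bore 19.5x19.5, 26 deep, chamfered, sides (like the hub's) along x and y. Flat arm (20 wide, 43 to 55 high) along -x to 112; black upright knob, 27 diameter, 104 from origin, top 92 high.
- milk_tin: Bystander: round tin with green label in the middle of the work, 75 diameter, 58 high, origin at the centre of its underside.
- dip_cups: Bystander: stack of clear dip cups at the left of the work, 66 diameter, 73 high, origin at the centre of its underside.
- salt_jar: Bystander: small jar with green label and black cap, standing at the right of the work, 40 diameter, 105 high, origin at the centre of its underside.
Not all that is in view belongs to the job. Leave any yellow look-alike of the crank alone.

How it is judged:
At the end, for the whole second after the job is handed in: Door shut on its catch (under 0.02 rad). Crank on the shaft, released and at rest: hub's underside within 3.5 mm of the seat, bore within 4 mm of the shaft's axis, upright within 0.08 rad; its turn is free. The two may be done in either order (value of joint mill_door below 0.02 rad and z of crank in the frame of drive_seat below 0.0035 m and horizontal distance between crank and drive_seat below 0.004 m and angle between crank's own z axis and vertical below 0.08 rad and linear speed of crank below 0.02 m/s and height (world z) of crank above 0.135 m); the robot touches nothing.
It fails at once if the tin is shifted more than 30 mm or tipped (distance of milk_tin from where it was at the start of the episode above 0.03 m or angle between milk_tin's own z axis and vertical above 0.4 rad).
It fails at once if the dip cups are shifted more than 30 mm or tipped (distance of dip_cups from where it was at the start of the episode above 0.03 m or angle between dip_cups's own z axis and vertical above 0.4 rad).
It fails at once if the salt jar is shifted more than 30 mm or tipped (distance of salt_jar from where it was at the start of the episode above 0.03 m or angle between salt_jar's own z axis and vertical above 0.4 rad).
It also fails if it takes over 64 s, if anything falls off the work surface, if the arm or the gripper's body presses on something with over 40 N, if the wrist force passes 120 N, or if a joint passes its speed limit or range.

## Working session

There is one attempt and no reset: what is moved stays moved. The work goes in short steps, Python scripts to look and compute and a tool call to move; the robot and the scene stay as the last step left them, time stands still between calls to the robot, and variables do not carry over. Pictures are saved under pics/ and viewed, at most 10 in all, crops included, and the job is handed in when it is done.

Besides the shell and the picture viewer there is one more tool, called as name(argument=value, ...), one argument or row to a line, values as JSON. step_arm: Moves the arm, as the interface text tells. Its arguments: {"type":"object","properties":{"deltas":{"type":"array"},"gripper":{"type":"number"},"squeeze":{"type":"number"}},"required":["deltas"]}

```bash
mkdir -p pics
cat > h.py <<'E'
import numpy as np, cv2
from station import ctrl
from scipy.spatial.transform import Rotation as Ro
def cloud(name, depth, obs=None):
    c=ctrl.get_calibration(name)
    K=np.array([[c['fx'],0,c['cx']],[0,c['fy'],c['cy']],[0,0,1.]])
    v,u=np.mgrid[0:420,0:560]
    p=cv2.undistortPoints(np.stack([u,v],-1).reshape(-1,1,2).astype(np.float64),K,np.array(c['distortion'],float)).reshape(420,560,2)
    P=np.dstack([p*depth[...,None],depth])
    if name=='wrist':
        H=np.array(c['hand_eye']); P=P@H[:3,:3].T+H[:3,3]
        R=Ro.from_euler('xyz',obs['eef_rot']).as_matrix(); P=P@R.T+obs['ee_pos']
    else:
        T=np.linalg.inv(np.array(c['world_to_cam'])); P=P@T[:3,:3].T+T[:3,3]
    P[depth<=0]=np.nan
    return P
E
python3 - <<'E'
from h import *
o=ctrl.get_obs(); print(o)
for n in ['top','side']:
    im,d=ctrl.camera(n); cv2.imwrite(f'pics/{n}0.png',im[...,::-1]); P=cloud(n,d); np.save(f'pics/{n}0.npy',P); np.save(f'pics/{n}0i.npy',im)
    print(n,np.linalg.inv(np.array(ctrl.get_calibration(n)['world_to_cam']))[:3].round(3).tolist())
    for l in ['mill','mill_door','crank','milk_tin','dip_cups','salt_jar']:
        for r in ctrl.cut_out(n,l)[:3]:
            m=r['pixels']; q=P[m]; q=q[~np.isnan(q[:,0])]
            rc=np.array(r['rect'])*[560,420,560,420]
            if len(q): print(l,round(r['conf'],2),rc.round().tolist(),'med',np.median(q,0).round(3),'lo',np.percentile(q,3,0).round(3),'hi',np.percentile(q,97,0).round(3))
E
```

```text
{'time_s': 0.0, 'qpos': array([ 1.04340459e+00,  3.00495301e-01,  1.52158779e+00,  3.33975210e-05,
        1.32070027e+00, -6.66157918e-02]), 'joint_vel': array([-3.11591513e-05,  1.55752366e-03, -1.84061521e-03,  8.06017963e-04,
        1.65278294e-03,  4.99058458e-04]), 'tau': array([ 3.82253011e-04, -5.31804121e+01, -3.52742600e+01,  7.09018693e-02,
        2.43693794e-02, -1.24414046e-04]), 'ee_pos': array([0.24442223, 0.49240774, 0.20487022]), 'eef_rot': array([-3.14040675e+00, -1.11537748e-04,  2.68080836e+00]), 'force': array([-0.11103823, -0.54586741, -0.43779693]), 'moment': array([-0.02022673, -0.03815674,  0.01020307]), 'grip_force': 0.0, 'grip_width': 0.09399670015836008}
top [[0.016, -0.998, 0.058, 0.436], [-1.0, -0.017, -0.024, 0.016], [0.024, -0.057, -0.998, 1.349]]
mill 0.61 [186.0, 135.0, 252.0, 221.0] med [0.607 0.168 0.141] lo [0.492 0.093 0.023] hi [0.688 0.246 0.168]
mill_door 0.55 [193.0, 194.0, 244.0, 221.0] med [0.497 0.168 0.122] lo [0.466 0.103 0.002] hi [0.533 0.237 0.127]
crank 0.74 [333.0, 160.0, 347.0, 203.0] med [ 0.609 -0.192  0.057] lo [ 0.525 -0.214 
[... 724 characters left out ...]
door 0.63 [254.0, 176.0, 264.0, 221.0] med [0.471 0.122 0.09 ] lo [0.459 0.097 0.017] hi [0.519 0.231 0.125]
crank 0.64 [292.0, 265.0, 339.0, 299.0] med [ 0.383 -0.283  0.056] lo [ 0.348 -0.334  0.008] hi [ 0.455 -0.253  0.092]
crank 0.57 [324.0, 230.0, 365.0, 252.0] med [ 0.616 -0.203  0.053] lo [ 0.519 -0.215  0.001] hi [ 0.685 -0.115  0.092]
milk_tin 0.75 [313.0, 200.0, 340.0, 231.0] med [ 0.64  -0.029  0.046] lo [ 0.614 -0.05   0.002] hi [0.688 0.021 0.06 ]
dip_cups 0.76 [239.0, 160.0, 255.0, 181.0] med [0.586 0.404 0.054] lo [0.563 0.39  0.01 ] hi [0.621 0.451 0.075]
salt_jar 0.72 [384.0, 253.0, 400.0, 296.0] med [ 0.596 -0.388  0.068] lo [ 0.587 -0.398  0.006] hi [ 0.621 -0.365  0.108]
```

```bash
python3 -c "
import cv2,numpy as np
a=cv2.imread('pics/top0.png');b=cv2.imread('pics/side0.png')
cv2.imwrite('pics/both.png',cv2.resize(np.vstack([a,b]),(400,600)))"
```

```text
(no output)
```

View pics/top0.png

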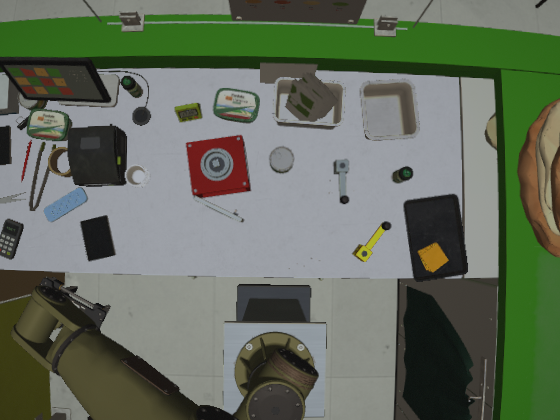

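View pics/side0.png

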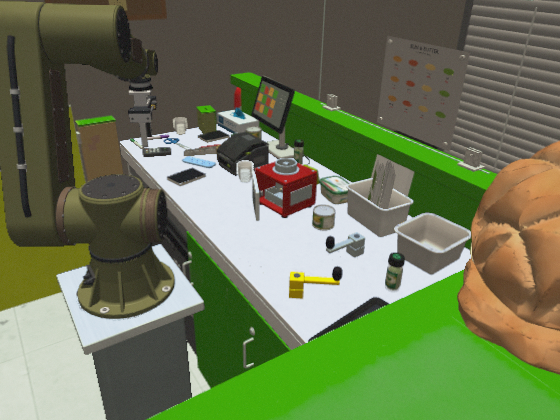

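The top view shows the mill at (217,165), with the door ajar from (193,196) to (244,221). The steel crank has its hub at (342,165) and its knob at (344,200). The yellow look-alike is at (372,242), the tin at (281,160) and the jar at (403,174).

Run:
```python
from h import *
P=np.load('pics/top0.npy'); im=np.load('pics/top0i.npy')
def box(x0,x1,y0,y1,z0,z1):
    return (P[...,0]>x0)&(P[...,0]<x1)&(P[...,1]>y0)&(P[...,1]<y1)&(P[...,2]>z0)&(P[...,2]<z1)
q=P[box(.45,.75,.05,.28,.132,.148)]; r=cv2.minAreaRect(q[:,:2].astype(np.float32)*1000); print('mill top',r,q[:,2].mean())
q=P[box(.5,.7,.1,.25,.160,.18)]; r=cv2.minEnclosingCircle(q[:,:2].astype(np.float32)*1000); print('collar',r,q[:,2].mean(),len(q),cv2.minAreaRect(q[:,:2].astype(np.float32)*1000))
q=P[box(.4,.535,.05,.27,.11,.13)]; r=cv2.minAreaRect(q[:,:2].astype(np.float32)*1000); print('door',r,cv2.boxPoints(r).round())
q=P[box(.5,.7,-.26,-.14,.053,.07)];print(len(q)); r=cv2.minAreaRect(q[:,:2].astype(np.float32)*1000); print('hub',r,q.mean(0))
q=P[box(.5,.7,-.26,-.14,.045,.07)]; r=cv2.minAreaRect(q[:,:2].astype(np.float32)*1000); print('arm+hub',r,q.mean(0), cv2.boxPoints(r).round())
q=P[box(.5,.7,-.26,-.14,.08,.1)]; r=cv2.minAreaRect(q[:,:2].astype(np.float32)*1000); print('knob',r,q.mean(0))
o=ctrl.get_obs(); R=Ro.from_euler('xyz',o['eef_rot']).as_matrix(); print(R.round(3)); print(ctrl.get_calibration('wrist'))
```

```text
mill top ((619.4240112304688, 173.45663452148438), (149.66937255859375, 162.20867919921875), 9.234128952026367) 0.14114912930315107
collar ((617.865478515625, 173.05413818359375), 38.24529266357422) 0.1671871285000702 242 ((618.2052001953125, 172.54876708984375), (71.48673248291016, 74.46697998046875), 1.1073122024536133)
door ((504.4950256347656, 169.06570434570312), (154.20526123046875, 26.67730140686035), 65.20462799072266) [[460. 105.]
 [484.  93.]
 [549. 233.]
 [525. 245.]]
246
hub ((591.6621704101562, -196.8755645751953), (124.20484161376953, 36.2089958190918), 7.67766809463501) [ 0.61049654 -0.19155342  0.05830766]
arm+hub ((590.30908203125, -197.0579833984375), (126.93553924560547, 36.2089958190918), 7.67766809463501) [ 0.60691415 -0.19157653  0.0571962 ] [[ 525. -188.]
 [ 530. -223.]
 [ 656. -207.]
 [ 651. -171.]]
knob ((531.7568359375, -195.07376098632812), (24.05544090270996, 19.862356185913086), 11.850885391235352) [ 0.53181424 -0.19459556  0.09028676]
[[-0.896  0.445  0.   ]
 [ 0.445  0.896  0.   ]
 [ 0.     0.    -1.   ]]
{'fx': 333.8228765949865, 'fy': 333.8228765949865, 'cx': 278.7436830450742, 'cy': 211.78532909576498, 'distortion': array([-0.05009401,  0.        ,  0.        ,  0.        ,  0.        ]), 'hand_eye': array([[-5.71199769e-04, -9.71337422e-01, -2.37704200e-01,
         6.84758860e-02],
       [ 9.99999800e-01, -4.90340030e-04, -3.99294731e-04,
        -3.31394410e-04],
       [ 2.71294030e-04, -2.37704380e-01,  9.71337508e-01,
        -1.80575219e-01],
       [ 0.00000000e+00,  0.00000000e+00,  0.00000000e+00,
         1.00000000e+00]])}
```

step_arm(
  deltas=[
    {"dp": [-0.67,-0.475,0],"twist": 0},
    {"dp": [-0.67,-0.475,0],"twist": 0},
    {"dp": [-0.67,-0.475,0],"twist": 0},
    {"dp": [-0.67,-0.475,0],"twist": 0},
    {"dp": [-0.67,-0.475,0],"twist": 0},
    {"dp": [-0.67,-0.475,0],"twist": 0},
    {"dp": [-0.67,-0.475,0],"twist": 0},
    {"dp": [-0.67,-0.475,0],"twist": 0},
    {"dp": [-0.67,-0.475,0],"twist": 0},
    {"dp": [-0.67,-0.475,0],"twist": 0},
    {"dp": [-0.67,-0.475,0],"twist": 0},
    {"dp": [-0.67,-0.475,0],"twist": 0},
  ],
  gripper=-1,
)

```text
time_s: 1.9
ee_pos: [0.4317, 0.1441, 0.2056]
eef_rot: [3.141, 0.0, 2.681]
force: [0.7, -0.3, 0.2]
grip_width: 0.002
grip_force: 0.0
```

step_arm(
  deltas=[
    {"dp": [0,0,0],"twist": -1},
    {"dp": [0,0,0.3],"twist": -1},
    {"dp": [0,0,0.3],"twist": -1},
    {"dp": [0,0,0.3],"twist": -1},
    {"dp": [0,0,0.3],"twist": -1},
    {"dp": [0,0,0.3],"twist": -1},
    {"dp": [0,0,0.3],"twist": -1},
    {"dp": [0,0,0.3],"twist": -1},
    {"dp": [0,0,0.3],"twist": -1},
    {"dp": [0,0,0.3],"twist": 0},
    {"dp": [0,0,0],"twist": 0},
  ],
)

```text
time_s: 3.0
ee_pos: [0.4306, 0.1452, 0.0962]
eef_rot: [-3.141, -0.002, -2.976]
force: [0.6, -0.1, 1.2]
grip_width: 0.0004
grip_force: 0.0
```

step_arm(
  deltas=[
    {"dp": [-0.3,-0.175,0],"twist": 0},
    {"dp": [-0.3,-0.175,0],"twist": 0},
    {"dp": [-0.3,-0.175,0],"twist": 0},
    {"dp": [-0.3,-0.175,0],"twist": 0},
    {"dp": [-0.3,-0.175,0],"twist": 0},
    {"dp": [-0.3,-0.175,0],"twist": 0},
    {"dp": [-0.15,0,0],"twist": 0},
    {"dp": [-0.15,0,0],"twist": 0},
  ],
)

```text
time_s: 3.8
ee_pos: [0.5202, 0.117, 0.0972]
eef_rot: [-3.141, -0.005, -2.975]
force: [-6.4, -2.8, 1.8]
grip_width: 0.0005
grip_force: 2.5
```

step_arm(
  deltas=[
    {"dp": [-0.1,0,0],"twist": 0},
    {"dp": [-0.1,0,0],"twist": 0},
  ],
)

```text
time_s: 4.0
ee_pos: [0.527, 0.1188, 0.0972]
eef_rot: [-3.141, -0.007, -2.974]
force: [-40.9, -10.7, 26.7]
grip_width: 0.0001
grip_force: 20.4
```

step_arm(
  deltas=[
    {"dp": [0,0,0],"twist": 0},
  ],
)

```text
time_s: 4.1
ee_pos: [0.5268, 0.1188, 0.0973]
eef_rot: [-3.141, -0.007, -2.974]
force: [-22.8, -6.6, 14.7]
grip_width: 0.0006
grip_force: 11.7
```

step_arm(
  deltas=[
    {"dp": [0.4,0,0],"twist": 0},
    {"dp": [1,0,-0.4],"twist": 0},
    {"dp": [0.6,0,-0.8],"twist": 0},
    {"dp": [0,0,-1],"twist": 0},
    {"dp": [0,0,-1],"twist": 0},
    {"dp": [0,0,-1],"twist": 0},
    {"dp": [0,0,-1],"twist": 0},
    {"dp": [0,0,0],"twist": 0},
  ],
  gripper=1,
)

```text
time_s: 4.9
ee_pos: [0.4515, 0.1064, 0.3107]
eef_rot: [-3.142, 0.009, -2.974]
force: [-0.1, 0.3, 0.2]
grip_width: 0.0611
grip_force: 0.0
```

Run:
```python
from h import *
o=ctrl.get_obs(); im,d=ctrl.camera('wrist'); P=cloud('wrist',d,o)
np.savez('pics/w1.npz',P=P,im=im,d=d); cv2.imwrite('pics/w1.png',im[...,::-1]); print(o['ee_pos'],o['eef_rot'])
```

```text
[0.45149903 0.10637882 0.31067694] [-3.14155983  0.00881827 -2.97394995]
```

View pics/w1.png

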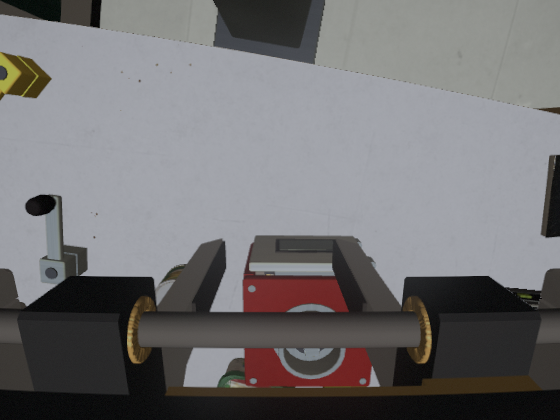

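The wrist view shows the door closed along the mill front, at (250-365, 240-275). The fingers hide the collar at (310,340), so I'll move further in for a clear look at both.

step_arm(
  deltas=[
    {"dp": [-0.95,0.3,0],"twist": 0},
    {"dp": [-0.95,0.3,0],"twist": 0},
    {"dp": [-0.95,0.3,0],"twist": 0},
    {"dp": [-0.95,0,0],"twist": 0},
    {"dp": [-0.95,0,0],"twist": 0},
    {"dp": [-0.95,0,0],"twist": 0},
    {"dp": [0,0,0],"twist": 0},
    {"dp": [0,0,0],"twist": 0},
  ],
)

```text
time_s: 5.75
ee_pos: [0.669, 0.1796, 0.3026]
eef_rot: [-3.142, -0.004, -2.974]
force: [-0.9, -0.2, 1.0]
grip_width: 0.0941
grip_force: 0.0
```

Run:
```python
from h import *
o=ctrl.get_obs(); im,d=ctrl.camera('wrist'); P=cloud('wrist',d,o)
np.savez('pics/w2.npz',P=P,im=im,d=d); cv2.imwrite('pics/w2.png',im[...,::-1]); print(o['ee_pos'],o['eef_rot'])
def box(x0,x1,y0,y1,z0,z1):
    return (P[...,0]>x0)&(P[...,0]<x1)&(P[...,1]>y0)&(P[...,1]<y1)&(P[...,2]>z0)&(P[...,2]<z1)
f=lambda q:(cv2.minAreaRect(q[:,:2].astype(np.float32)*1000),len(q),q[:,2].mean().round(4))
print('mill',f(P[box(.45,.75,.05,.28,.132,.148)]))
q=P[box(.56,.68,.11,.23,.165,.175)];print('collar',f(q),cv2.minEnclosingCircle(q[:,:2].astype(np.float32)*1000))
q=P[box(.605,.635,.16,.19,.155,.175)];print('shaft',f(q))
q=P[box(.49,.56,.08,.25,.115,.13)];print('door',f(q))
q=q=P[box(.58,.66,.13,.22,.05,.3)]; print(np.histogram(q[:,2],bins=np.arange(.13,.19,.004)))
```

```text
[0.66898713 0.17957753 0.30256242] [-3.14150635 -0.00361869 -2.97409721]
mill (((616.6289672851562, 171.30360412597656), (149.92019653320312, 160.97300720214844), 9.060229301452637), 20850, np.float64(0.1418))
collar (((616.3634643554688, 171.12081909179688), (74.61048126220703, 74.92112731933594), 63.11231231689453), 1905, np.float64(0.1685)) ((616.6522827148438, 171.0391845703125), 37.95841598510742)
shaft (((616.2470703125, 171.0438690185547), (18.027597427368164, 17.99048614501953), 18.85847282409668), 378, np.float64(0.1663))
door (((534.4583740234375, 161.10684204101562), (11.217876434326172, 153.54820251464844), 9.100580215454102), 1536, np.float64(0.1231))
(array([   0,    0,  914, 3749,  253,   70,  104,   79,  208, 1617,  175,
          0,    0,    0]), array([0.13 , 0.134, 0.138, 0.142, 0.146, 0.15 , 0.154, 0.158, 0.162,
       0.166, 0.17 , 0.174, 0.178, 0.182, 0.186]))
```

View pics/w2.png

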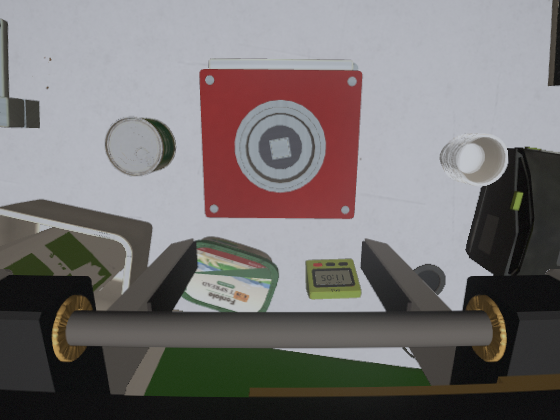

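The collar is at (280,147) and the shaft, at about 18.9°, is clearly visible. The door is parallel to the mill front and shut. Next is the crank.

step_arm(
  deltas=[
    {"dp": [0.116,-0.924,0],"twist": 0},
    {"dp": [0.116,-0.924,0],"twist": 0},
    {"dp": [0.116,-0.924,0],"twist": 0},
    {"dp": [0.116,-0.924,0],"twist": 0},
    {"dp": [0.116,-0.924,0],"twist": 0},
    {"dp": [0.116,-0.924,0],"twist": 0},
    {"dp": [0.116,-0.924,0],"twist": 0},
    {"dp": [0.116,-0.924,0],"twist": 0},
    {"dp": [0.116,-0.924,0],"twist": 0},
    {"dp": [0.116,-0.924,0],"twist": 0},
    {"dp": [0,0,0],"twist": 0.95},
    {"dp": [0,0,0],"twist": 0.95},
  ],
)

```text
time_s: 7.0
ee_pos: [0.6837, -0.1936, 0.3063]
eef_rot: [-3.141, 0.001, -3.111]
force: [-0.5, -0.3, -0.7]
grip_width: 0.0943
grip_force: 0.0
```

step_arm(
  deltas=[
    {"dp": [0,0,0],"twist": 0},
    {"dp": [0,0,0],"twist": 0},
  ],
)

```text
time_s: 7.2
ee_pos: [0.6843, -0.1922, 0.3065]
eef_rot: [-3.141, 0.001, -3.104]
force: [-0.2, -0.8, -0.1]
grip_width: 0.094
grip_force: 0.0
```

Run:
```python
from h import *
o=ctrl.get_obs(); im,d=ctrl.camera('wrist'); P=cloud('wrist',d,o)
np.savez('pics/w3.npz',P=P,im=im,d=d); cv2.imwrite('pics/w3.png',im[...,::-1]); print(o['ee_pos'],o['eef_rot'],o['qpos'])
def box(x0,x1,y0,y1,z0,z1):
    return (P[...,0]>x0)&(P[...,0]<x1)&(P[...,1]>y0)&(P[...,1]<y1)&(P[...,2]>z0)&(P[...,2]<z1)
f=lambda q:(cv2.minAreaRect(q[:,:2].astype(np.float32)*1000),len(q),q[:,2].mean().round(4))
h=P[box(.605,.67,-.24,-.15,.057,.068)]; print('hub',f(h))
h=P[box(.55,.60,-.24,-.15,.05,.06)]; print('arm',f(h))
h=P[box(.5,.56,-.24,-.15,.08,.1)]; print('knob',f(h))
```

```text
[ 0.6842732  -0.19218299  0.3064555 ] [-3.14121047e+00  1.07822467e-03 -3.10440248e+00] [-3.25330620e-01  6.61633900e-01  7.70821557e-01  2.52705361e-05
  1.70799352e+00 -1.93331344e+00]
hub (((628.5706176757812, -193.72320556640625), (43.29413604736328, 36.86887741088867), 2.035970687866211), 907, np.float64(0.0613))
arm (((574.7379760742188, -196.24691772460938), (50.02920913696289, 19.58594512939453), 2.399517059326172), 679, np.float64(0.0561))
knob (((529.9669799804688, -197.8016815185547), (24.78780746459961, 23.60003089904785), 80.12628936767578), 432, np.float64(0.0912))
```

View pics/w3.png

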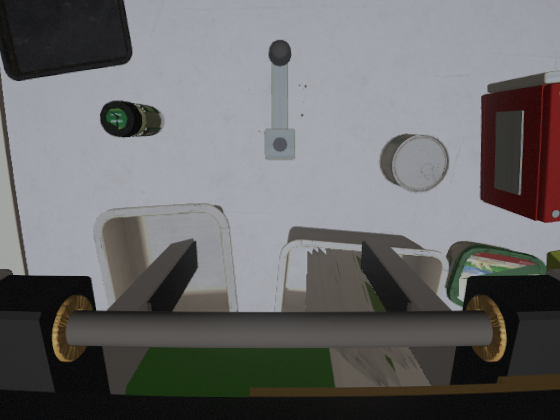

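The crank hub is at (280,144) and the knob at (280,52), at a yaw of about 2.2°. I'll check the body clearance, then descend.

Run:
```python
import numpy as np
for P in (np.load('pics/top0.npy'),np.load('pics/side0.npy'),np.load('pics/w3.npz')['P']):
    m=(P[...,0]>.5)&(P[...,0]<.72)&(P[...,1]>-.31)&(P[...,1]<-.08)&(P[...,2]>.1)&(P[...,2]<.25)
    print(m.sum(), P[m].min(0) if m.any() else '', P[m].max(0) if m.any() else '')
```

```text
17 [ 0.70831687 -0.30668739  0.1001813 ] [ 0.71990224 -0.25851054  0.10342943]
17 [ 0.70470113 -0.30914962  0.10015936] [ 0.71542576 -0.26377049  0.10264656]
40 [ 0.7053678  -0.3087119   0.10000084] [ 0.71927281 -0.25826539  0.10117771]
```

step_arm(
  deltas=[
    {"dp": [0.65,0,0],"twist": 0},
    {"dp": [0.65,0,0.5],"twist": 0},
    {"dp": [0,0,0.9],"twist": 0},
    {"dp": [0,0,0.9],"twist": 0},
    {"dp": [0,0,0.9],"twist": 0},
    {"dp": [0,0,0.9],"twist": 0},
    {"dp": [0,0,0],"twist": 0},
    {"dp": [0,0,0],"twist": 0},
  ],
)

```text
time_s: 8.05
ee_pos: [0.633, -0.1943, 0.1427]
eef_rot: [-3.141, 0.001, -3.106]
force: [-0.2, -0.1, 1.2]
grip_width: 0.0939
grip_force: 0.0
```

step_arm(
  deltas=[
    {"dp": [0.025,0.01,0.7],"twist": 0},
    {"dp": [0,0,0.7],"twist": 0},
    {"dp": [0,0,0.7],"twist": 0},
    {"dp": [0,0,0.4],"twist": 0},
    {"dp": [0,0,0.22],"twist": 0},
    {"dp": [0,0,0],"twist": 0},
    {"dp": [0,0,0],"twist": 0},
  ],
)

```text
time_s: 8.75
ee_pos: [0.6326, -0.1944, 0.0343]
eef_rot: [-3.141, 0.002, -3.107]
force: [1.0, 0.7, 0.0]
grip_width: 0.094
grip_force: 0.0
```

step_arm(
  deltas=[
    {"dp": [0,0,0],"twist": 0},
    {"dp": [0,0,0],"twist": 0},
    {"dp": [0,0,0],"twist": 0},
    {"dp": [0,0,0],"twist": 0},
    {"dp": [0,0,0],"twist": 0},
    {"dp": [0,0,0],"twist": 0},
    {"dp": [0,0,0],"twist": 0},
    {"dp": [0,0,0],"twist": 0},
  ],
  gripper=-1,
  squeeze=50,
)

```text
time_s: 9.55
ee_pos: [0.6318, -0.194, 0.0327]
eef_rot: [3.141, 0.0, -3.107]
force: [-0.9, 1.2, 0.6]
grip_width: 0.0377
grip_force: 50.0
```

step_arm(
  deltas=[
    {"dp": [0,0,-0.4],"twist": 0},
    {"dp": [0,0,-1],"twist": 0},
    {"dp": [0,0,-1],"twist": 0},
    {"dp": [0,0,-1],"twist": 0},
    {"dp": [0,0,-1],"twist": 0},
    {"dp": [0,0,-1],"twist": 0},
    {"dp": [0,0,0],"twist": 0},
  ],
)

```text
time_s: 10.25
ee_pos: [0.6329, -0.1946, 0.2557]
eef_rot: [-3.138, 0.009, -3.107]
force: [1.0, -0.7, -5.1]
grip_width: 0.038
grip_force: 50.0
```

step_arm(
  deltas=[
    {"dp": [0,0.6,0],"twist": 0},
    {"dp": [0,0.9,0],"twist": 0},
    {"dp": [0,0.9,0],"twist": 0},
    {"dp": [0,0.9,0],"twist": 0},
    {"dp": [0,0.9,0],"twist": 0},
    {"dp": [0,0.9,0],"twist": 0},
    {"dp": [0,0.9,0],"twist": 0},
    {"dp": [0,0.9,0],"twist": 0},
    {"dp": [0,0.9,0],"twist": 0},
    {"dp": [0,0.9,0],"twist": 0},
    {"dp": [0.05,0.43,0],"twist": 0},
  ],
)

```text
time_s: 11.35
ee_pos: [0.6161, 0.1734, 0.2472]
eef_rot: [-3.142, -0.002, -3.105]
force: [0.5, -1.2, -5.7]
grip_width: 0.0374
grip_force: 50.0
```

step_arm(
  deltas=[
    {"dp": [0,0,0],"twist": -0.8},
    {"dp": [0,0,0],"twist": -0.8},
    {"dp": [0,0,0],"twist": -0.8},
    {"dp": [0,0,0],"twist": -0.8},
    {"dp": [0,0,0],"twist": -0.8},
    {"dp": [0,0,0],"twist": -0.2},
    {"dp": [0,0,0],"twist": 0},
    {"dp": [0,0,0],"twist": 0},
    {"dp": [0,0,0],"twist": 0},
  ],
)

```text
time_s: 12.25
ee_pos: [0.617, 0.1707, 0.2485]
eef_rot: [3.142, -0.0, -2.814]
force: [0.2, -0.5, -4.5]
grip_width: 0.0377
grip_force: 50.0
```

Run:
```python
from h import *
o=ctrl.get_obs(); im,d=ctrl.camera('wrist'); P=cloud('wrist',d,o)
cv2.imwrite('pics/w4.png',im[...,::-1]); print(o['ee_pos'],o['eef_rot'],o['force'],o['grip_width'])
R=Ro.from_euler('xyz',o['eef_rot']).as_matrix(); Q=(P-o['ee_pos'])@R
m=(abs(Q[...,0])<.13)&(abs(Q[...,1])<.04)&(Q[...,2]<.02)&(Q[...,2]>-.07)
q=Q[m]
for a,b in ((-.025,-.045),(-.055,-.07)): pass
print(np.histogram(q[:,2],bins=np.arange(-.07,.02,.006)))
f=lambda q:(cv2.minAreaRect(q[:,:2].astype(np.float32)*1000),len(q),q.mean(0).round(4)) if len(q)>5 else None
k=q[(q[:,0]>.085)&(q[:,2]<-.04)]; print('knob',f(k))
a=q[(q[:,0]>.03)&(q[:,0]<.085)&(q[:,2]<-.01)]; print('arm',f(a), np.polyfit(a[:,0],a[:,2],1),np.polyfit(a[:,0],a[:,1],1))
```

```text
[0.61699443 0.17072942 0.24853118] [ 3.14159090e+00 -1.99552231e-04 -2.81440023e+00] [ 0.15642488 -0.45321986 -4.50732764] 0.037659273960574446
(array([ 528, 3633, 1363,  747,  656,  422, 4446, 7984,  685,  237,  170,
         71,   92,   68,   49]), array([-0.07 , -0.064, -0.058, -0.052, -0.046, -0.04 , -0.034, -0.028,
       -0.022, -0.016, -0.01 , -0.004,  0.002,  0.008,  0.014,  0.02 ]))
knob (((100.78351593017578, -0.37920284271240234), (22.05048942565918, 26.31881332397461), 0.6973181366920471), 4435, array([ 0.1   , -0.0005, -0.0578]))
arm (((57.483585357666016, -0.6482124328613281), (54.9622688293457, 20.102569580078125), 0.06353617459535599), 5017, array([ 0.0586, -0.0006, -0.0234])) [-0.00134988 -0.02332797] [ 0.00145555 -0.00071298]
```

View pics/w4.png

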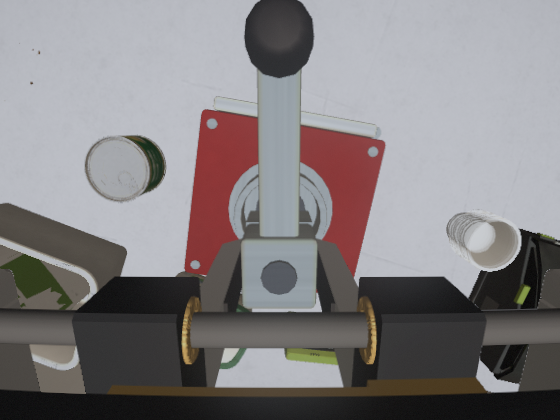

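The crank is held level and straight: hub dot at (279,277), knob at (280,35), with the collar underneath. I'll now find the hub centre with the same camera so the calibration bias cancels.

Run:
```python
from h import *
c=ctrl.get_calibration('wrist'); K=np.array([[c['fx'],0,c['cx']],[0,c['fy'],c['cy']],[0,0,1.]]);H=np.array(c['hand_eye'])
im=cv2.imread('pics/w4.png'); g=cv2.cvtColor(im,cv2.COLOR_BGR2GRAY)[255:300,255:305]
ys,xs=np.nonzero(g<125); print(len(xs),np.median(g)); u,v=(xs.min()+xs.max())/2+255,(ys.min()+ys.max())/2+255; print(u,v,xs.min(),xs.max(),ys.min(),ys.max())
def ray(u,v,z):
    p=cv2.undistortPoints(np.array([[[u,v]]],float),K,c['distortion']).ravel(); d=H[:3,:3]@[p[0],p[1],1]; return H[:3,3]+d*(z-H[2,3])/d[2]
dot=ray(u,v,-.0275); print('dot',dot)
for w in ((243,238.5),(316,238.5),(243,307),(316,307)): print(ray(*w,-.0275))
R=lambda e:Ro.from_euler('xyz',e).as_matrix()
R2=R([-3.1415,-.0036,-2.9741]); p2=np.array([.66899,.17958,.30256])
st=R2.T@([.6163,.1711,.1663]-p2); print('shaft in tool at w2',st)
o=ctrl.get_obs(); Rn=R(o['eef_rot']); 
# bias b=dot-(true hub in tool: unknown x, y=0): goal TCP so that Rn*dot+TCP = R2*(st-b)+p2 + Rn*b ; b≈(dot) if hub centred
b=np.array([dot[0],dot[1],0])
tcp=R2@(st-b)+p2; print('TCP if hub centred in tool',tcp)
tcp2=R2@st+p2-Rn@b; print('TCP if no bias',tcp2)
for t in (tcp,tcp2): print(((Rn.T@(t-o['ee_pos']))/.04).round(3))
```

```text
994 153.0
278.5 277.0 5 42 5 39
dot [-0.00198165 -0.00065932 -0.0275    ]
[ 0.01813344 -0.01775323 -0.0275    ]
[ 0.0181046   0.01743249 -0.0275    ]
[-0.01861368 -0.01878026 -0.0275    ]
[-0.0186524   0.01846054 -0.0275    ]
shaft in tool at w2 [0.05287547 0.0004353  0.1364512 ]
TCP if hub centred in tool [0.61423618 0.17141973 0.16630707]
TCP if no bias [0.61421159 0.17108697 0.16630032]
[0.06  0.038 2.056]
[0.063 0.031 2.056]
```

Run:
```python
from h import *
o=ctrl.get_obs(); im,d=ctrl.camera('wrist'); P=cloud('wrist',d,o); R=Ro.from_euler('xyz',o['eef_rot']).as_matrix(); Q=(P-o['ee_pos'])@R
g=cv2.cvtColor(im,cv2.COLOR_RGB2GRAY)
print('col279 z,x:',[(v,(Q[v,255,2]*1000).round(1),(Q[v,255,0]*1000).round(1),int(g[v,255])) for v in list(range(228,244))+list(range(300,313))])
print('row250',[(u,(Q[250,u,2]*1000).round(1),(Q[250,u,1]*1000).round(1),int(g[250,u])) for u in list(range(238,250))+list(range(310,322))])
print('dot',[(v,(Q[v,279,2]*1000).round(1),int(g[v,279])) for v in range(252,302,3)])
```

```text
col279 z,x: [(228, np.float64(-9.5), np.float64(18.1), 80), (229, np.float64(-12.0), np.float64(18.2), 78), (230, np.float64(-13.1), np.float64(18.0), 79), (231, np.float64(-15.0), np.float64(18.1), 80), (232, np.float64(-16.1), np.float64(17.9), 81), (233, np.float64(-18.5), np.float64(18.1), 83), (234, np.float64(-20.8), np.float64(18.3), 85), (235, np.float64(-22.2), np.float64(18.2), 84), (236, np.float64(-24.1), np.float64(18.3), 85), (237, np.float64(-26.0), np.float64(18.4), 84), (238, np.float64(-26.2), np.float64(18.0), 96), (239, np.float64(-27.0), np.float64(17.7), 118), (240, np.float64(-27.3), np.float64(17.3), 140), (241, np.float64(-28.0), np.float64(17.0), 153), (242, np.float64(-27.7), np.float64(16.4), 156), (243, np.float64(-27.5), np.float64(15.8), 156), (300, np.float64(-28.3), np.float64(-14.2), 156), (301, np.float64(-27.5), np.float64(-15.2), 154), (302, np.float64(-29.8), np.float64(-14.5), 150), (303, np.float64(-29.2), np.float64(-15.4), 150), (304, np.float64(-29.3), np.float64(-15.9), 152), (305, np.float64(-28.5), np.float64(-16.9), 152), (306, np.float6
[... 1345 characters left out ...]
at64(-18.3), np.float64(19.7), 79), (319, np.float64(-20.0), np.float64(20.0), 86), (320, np.float64(-20.7), np.float64(20.4), 88), (321, np.float64(-20.6), np.float64(21.0), 88)]
dot [(252, np.float64(-28.2), 159), (255, np.float64(-29.1), 157), (258, np.float64(-29.0), 154), (261, np.float64(-29.8), 67), (264, np.float64(-32.2), 90), (267, np.float64(-31.9), 89), (270, np.float64(-30.6), 90), (273, np.float64(-31.4), 91), (276, np.float64(-30.6), 89), (279, np.float64(-30.3), 89), (282, np.float64(-31.9), 90), (285, np.float64(-30.8), 89), (288, np.float64(-31.2), 90), (291, np.float64(-30.5), 89), (294, np.float64(-31.0), 107), (297, np.float64(-28.1), 157), (300, np.float64(-28.1), 156)]
```

step_arm(
  deltas=[
    {"dp": [0.03,0.03,0.4],"twist": 0},
    {"dp": [0,0,0.4],"twist": 0},
    {"dp": [0,0,0.3],"twist": 0},
    {"dp": [0,0,0],"twist": 0},
    {"dp": [0,0,0],"twist": 0},
    {"dp": [0,0,0],"twist": 0},
    {"dp": [0,0,0],"twist": 0},
  ],
)

```text
time_s: 13.05
ee_pos: [0.6158, 0.1716, 0.2055]
eef_rot: [-3.141, 0.001, -2.814]
force: [-0.2, -0.4, -4.8]
grip_width: 0.0376
grip_force: 50.0
```

step_arm(
  deltas=[
    {"dp": [0,0,0.1],"twist": 0},
    {"dp": [0,0,0.08],"twist": 0},
    {"dp": [0,0,0.05],"twist": 0},
    {"dp": [0,0,0.05],"twist": 0},
    {"dp": [0,0,0],"twist": 0},
  ],
)

```text
time_s: 13.55
ee_pos: [0.6154, 0.1715, 0.193]
eef_rot: [3.142, -0.001, -2.814]
force: [0.6, 0.9, -5.6]
grip_width: 0.0373
grip_force: 50.0
```

step_arm(
  deltas=[
    {"dp": [0,0,0.08],"twist": 0},
    {"dp": [0,0,0.08],"twist": 0},
    {"dp": [0,0,0.08],"twist": 0},
    {"dp": [0,0,0],"twist": 0},
  ],
)

```text
time_s: 13.95
ee_pos: [0.6153, 0.1715, 0.1832]
eef_rot: [3.141, -0.001, -2.813]
force: [0.4, 0.9, -4.6]
grip_width: 0.0373
grip_force: 50.0
```

step_arm(
  deltas=[
    {"dp": [0,0,0.07],"twist": 0},
    {"dp": [0,0,0.06],"twist": 0},
    {"dp": [0,0,0.04],"twist": 0},
    {"dp": [0,0,0],"twist": 0},
    {"dp": [0,0,0],"twist": 0},
  ],
)

```text
time_s: 14.45
ee_pos: [0.6155, 0.1716, 0.1771]
eef_rot: [-3.142, 0.0, -2.813]
force: [-0.5, 0.6, -4.8]
grip_width: 0.0378
grip_force: 50.0
```

step_arm(
  deltas=[
    {"dp": [0,0,0.03],"twist": 0},
    {"dp": [0,0,0.03],"twist": 0},
    {"dp": [0,0,0],"twist": 0},
  ],
)

```text
time_s: 14.75
ee_pos: [0.6157, 0.1716, 0.1766]
eef_rot: [-3.141, 0.002, -2.813]
force: [-4.9, -1.9, 8.5]
grip_width: 0.0379
grip_force: 50.0
```

Contact came at the expected height, so the crank is home. I'll release it and retreat.

step_arm(
  deltas=[
    {"dp": [0,0,0],"twist": 0},
    {"dp": [0,0,0],"twist": 0},
    {"dp": [0,0,0],"twist": 0},
    {"dp": [0,0,0],"twist": 0},
    {"dp": [0,0,0],"twist": 0},
    {"dp": [0,0,0],"twist": 0},
  ],
  gripper=0.6,
)

```text
time_s: 15.35
ee_pos: [0.6155, 0.1716, 0.1746]
eef_rot: [3.142, -0.0, -2.814]
force: [0.8, 0.4, 0.3]
grip_width: 0.0749
grip_force: 0.0
```

step_arm(
  deltas=[
    {"dp": [0,0,-0.3],"twist": 0},
    {"dp": [0,0,-0.8],"twist": 0},
    {"dp": [0,0,-0.8],"twist": 0},
    {"dp": [0,0,-0.8],"twist": 0},
    {"dp": [-0.8,0,-0.8],"twist": 0},
    {"dp": [-0.8,0,0],"twist": 0},
    {"dp": [0,0,0],"twist": 0},
    {"dp": [0,0,0],"twist": 0},
  ],
)

```text
time_s: 16.15
ee_pos: [0.6749, 0.1918, 0.3128]
eef_rot: [3.141, -0.001, -2.813]
force: [-0.1, 1.1, -0.5]
grip_width: 0.0754
grip_force: 0.0
```

Run:
```python
from h import *
o=ctrl.get_obs(); im,d=ctrl.camera('wrist'); P=cloud('wrist',d,o)
cv2.imwrite('pics/w5.png',im[...,::-1]); print(o['time_s'],o['ee_pos'],o['force'])
def box(x0,x1,y0,y1,z0,z1):
    return (P[...,0]>x0)&(P[...,0]<x1)&(P[...,1]>y0)&(P[...,1]<y1)&(P[...,2]>z0)&(P[...,2]<z1)
f=lambda q:(cv2.minAreaRect(q[:,:2].astype(np.float32)*1000),len(q),q.mean(0).round(4)) if len(q)>5 else None
q=P[box(.45,.66,.1,.22,.187,.215)]; print(np.histogram(q[:,2],bins=np.arange(.186,.216,.002)))
A=np.c_[q[:,:2],np.ones(len(q))]; print('hub+arm z',f(q))
a=P[box(.45,.59,.1,.2,.192,.204)]; print('arm plane',np.linalg.lstsq(np.c_[a[:,:2]-a[:,:2].mean(0),np.ones(len(a))],a[:,2],rcond=None)[0])
print('knob',f(P[box(.45,.6,.08,.22,.22,.26)]))
print('mill',f(P[box(.53,.75,.05,.28,.132,.148)])); print('door',f(P[box(.49,.56,.08,.25,.118,.128)]))
```

```text
16.15 [0.67492337 0.19175505 0.31278182] [-0.08723037  1.12689449 -0.45466873]
(array([   0,    0,    0,    0,    0,   72,  911, 1371,  173, 1211,  462,
        113,    5,    4]), array([0.186, 0.188, 0.19 , 0.192, 0.194, 0.196, 0.198, 0.2  , 0.202,
       0.204, 0.206, 0.208, 0.21 , 0.212, 0.214]))
hub+arm z (((577.0847778320312, 157.69949340820312), (119.52013397216797, 38.16553497314453), 19.052692413330078), 4326, array([0.586 , 0.1609, 0.2026]))
arm plane [-0.00023239 -0.00606533  0.2001163 ]
knob (((525.4363403320312, 140.69369506835938), (11.41241455078125, 25.215890884399414), 18.737201690673828), 445, array([0.5272, 0.1412, 0.23  ]))
mill (((616.2835693359375, 171.54513549804688), (150.51296997070312, 160.48899841308594), 9.172154426574707), 17289, array([0.6154, 0.1711, 0.1416]))
door (((534.7138061523438, 158.34060668945312), (10.861394882202148, 147.47494506835938), 9.133525848388672), 1157, array([0.5345, 0.1618, 0.1232]))
```

View pics/w5.png

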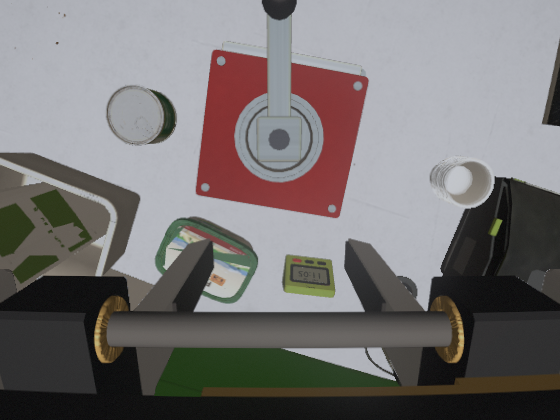

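The crank sits level in the collar at (279,138). The door is parallel to the mill to within 0.001 rad, and the tin and cups have not moved.

```bash
python3 -c "
from station import ctrl
print(ctrl.hand_in())"
```

```text
the job is handed in; nothing more can be done
None
```

I pushed the mill door shut onto its catch, fitted the crank fully home and level on the shaft, and handed the job in at about 16 s; the hand-in gave no verdict.

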